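# Magnetise the screwdriver tip

## Task

Pick up the screwdriver by its handle and dip its tip straight into the leaning cup of the tip magnetiser until it presses gently on the middle of the sprung pad somewhere down inside; hold it there for a moment, then draw it out again. Lay the screwdriver in the two notches of the wooden tool rest, fully down, handle in the low notch and shaft in the high one, let go, and leave the spool of fishing line beside it where it is.

Things in the scene. Friction and masses are not known exactly. Their poses are not given: they have to be found in the camera images.
- screwdriver: Screwdriver, 190 mm long, lying on the table; amber handle 90 mm long and 25 mm thick, plain round steel shaft 6 mm thick and 100 mm long, about 0.1 kg. Origin under its middle (12.5 mm below its long axis); x runs along it from tip to handle, z up as it lies. The handle reaches from x = +5 to +95 mm, the shaft from x = +5 to the tip at -95 mm.
- screwdriver_tip (a point): The end of the screwdriver's shaft, on its long axis.
- handle_grip (a point): A good place to grip: on the handle's long axis, 35 mm from the screwdriver's middle and 130 mm from the tip. Axes as the screwdriver's.
- magnetiser: Tip magnetiser, fixed to the table: grey base 96 x 120 x 16 mm with two dark steel cheeks that carry a leaning aluminium cup, top about 120 mm high. Origin under the middle of the base; its +y is the side to which the cup's mouth looks.
- magnetiser_cup: The fixed open cup of the magnetiser: round, 60 mm outside, 52 mm inside, 75 mm long, with a sprung brass pad at its bottom. Origin at the centre of its mouth, 96 mm above the table; its z axis is the cup's axis and points out of the mouth, 40 degrees above level (50 degrees from vertical).
- cup_inside (a point): Point on the cup's axis 45 mm inside the mouth. The pad (44 mm across, square to the axis, 1.5 N per mm for 8 mm, then hard) has its face 35 to 55 mm inside the mouth, differently each time and not reported. Touch it within 10 mm of the axis, shaft within 15 degrees of the axis, with 2 to 20 N for about a third of a second. Axes as the cup's.
- rest: Wooden tool rest, fixed to the table: base 160 x 56 x 8 mm with two upright V notches (90 degrees, 48 mm wide at the top, 8 mm thick). Origin on the table under the laid screwdriver's middle; x from its tip to its handle, z up. The handle's notch is at x = +75 mm, the shaft's at x = -45 mm; between them is room for the fingers. A laid screwdriver has its axis level, 50 mm above the table.
- rest_tip_place (a point): Where the screwdriver's tip belongs when it lies in the rest (50 mm above the table).
- rest_grip_place (a point): Where the point handle_grip belongs when it lies in the rest (50 mm above the table).
- line_spool: Spool of fishing line standing flat, black flanges 61 mm across, 20 mm high, loose: a bystander between the rest and the magnetiser. Origin under its centre.

How it is judged:
By the outcome, as a careful person would: the job done as asked, in the order asked, and still so for the second after the job is handed in, with the robot touching nothing.
It also fails if it takes over 46 s, if anything falls off the work surface, if the arm or the gripper's body presses on something with over 40 N, if the wrist force passes 120 N, or if a joint passes its speed limit or range.

## Robot

A 6-joint arm with a two-finger parallel gripper is mounted at the origin on the work surface; the furniture and walls round the work are solid. World frame = base frame: x ahead of the robot, y to its left, z up, the work surface at z = 0. Lengths are in m, angles in degrees, forces in N, time in s.
With the tool pointing down it reaches from about 0.25 to 0.725 m from the base axis. Payload 9.7 kg.
Tool frame: the origin (TCP) lies at the very end of the fingers, on their centre line; the grasp point (between the pads) lies 19 mm behind it; x points along the fingers, y is the direction in which the jaws open and shut, and the axes are right-handed (so a half turn about x gives the same grasp; the last joint's range is limited). The gripper opens to 85 mm and grips with 20 to 120 N. Pads are 22 mm wide; open, the fingers measure 114 mm over their backs; the gripper's body (76 mm by 85 mm) begins 54 mm behind the grasp point. The pads swing forward as they close: fully open they stand 13 mm farther back than shut.
Start: joints at [-72.766, 4.979, 10.078, 95.1, 0, 90], TCP at [0.163, -0.525, 0.231] pointing down, gripper open.
Joint ranges: [-179.16, 179.16], [-48.56, 103.87], [-65.8, 70.77], [-126.05, 130.52], [-82.76, 87.17], [-180, 180]. Speed limits (degrees/s): [127.2, 127.2, 147.25, 180, 180, 180].

## Interface

Orientations are given as [roll, pitch, yaw] about the fixed x, y, z axes, in that order (R = Rz(yaw) Ry(pitch) Rx(roll)).
In Python, from workcell import get_obs, cams, bot gives the robot as it stands.
- The arm moves only by the tool apply_moves, never from a script. Its argument "rows" is a list that holds one entry, the list of rows, each a list of 7 numbers: the shift along the tool's x, y, z in mm, then the turn, a rotation vector about the tool's x, y, z in rad, then the opening, from 0 (shut) to 1 (fully open). A call has 1 to 20 rows; each row is the pose to reach, as a shift and turn from the pose measured when the call began, along the tool's axes at that moment; what a row does not reach only later rows make up. A row lasts 1/10 s, in which the tool goes at most 50 mm and 8.59 degrees, less where a joint would pass 70% of its speed; a pose out of reach is approached as far as the arm can. A call with a gripper value outside its range is refused whole. The fingers move at their own pace and stop on an object; "newtons" is the grip in N (left out, the last holds). Time passes only in rows, so rows that repeat a pose let the fingers close. It gives the time, the measured TCP pose, the force and the opening at its end, in the units of the state.
- get_obs(): the state, without advancing time (a new reading comes with each control period).
- cams.camera(name): name is "side" or "top" or "wrist"; returns a dict with "pixels" (420x560x3 uint8, red, green, blue), "range_z" (420x560 float32, m along the optical axis (not along the pixel's ray), 0 where there is no reading), "fx", "fy", "cx", "cy" (pixels), "eye" and "attitude" of the camera in the world. Camera axes: x right, y up, looking along -z (the intrinsics and any distortion apply to the point x, -y, -z); pixel columns grow to the right and rows downward; lengths in m; the calibration is good to about 2 mm. A picture is of the moment at which its call begins.
- bot.job_done(): hands the job in, once; it reports no verdict.
Trained networks look in a picture, given as the dict that the camera call returned (one of the last four; its "shot" number tells which), for a name from the list of things; names that differ only in an ending like _2 or _b are one class to them, and where a whole thing is asked for, a point or a joint stands for the part that bears it (a point fixed in the world has none). Each returns a list of dicts, best first, with "confidence" (0 to 1); they miss things now and then, are a little off and sometimes report something else, mostly with a low value. They report only what shows in the picture. A call takes as long as a camera call.
- cams.find_in(label, picture): "at" ([x, y, z] in m, in world coordinates, good to about 4 mm: the middle of the surface that is visible of it).
The state is a dict: "time": time; "q": joint angles; "qd": joint speeds; "joint_efforts": joint torques, N m; "ee_pos": TCP position; "tcp_rot": TCP orientation; "wrist_force": force on the tool from outside, world axes, zero at the start; "torque": the same for the moment, N m; "opening": finger opening in m.
Only numpy, scipy, OpenCV 4.12 (cv2) and the standard library are available. Lean on these libraries where they do the work, as an engineer would, in place of code of your own. Each camera call takes 0.05 s, during which the arm holds its last target.

## Working session

There is one attempt and no reset: what is moved stays moved. The work goes in short steps, Python scripts to look and compute and a tool call to move; the robot and the scene stay as the last step left them, time stands still between calls to the robot, and variables do not carry over. Pictures are saved under pics/ and viewed, and the job is handed in when it is done.

Besides the shell and the picture viewer there is one more tool, called as name(argument=value, ...) on one line, values as JSON. apply_moves: Moves the arm, as the interface text tells. Its arguments: {"type":"object","properties":{"rows":{"type":"array"},"newtons":{"type":"number"}},"required":["rows"]}

```bash
ls; mkdir -p pics
python3 - <<'E'
from workcell import get_obs,cams,bot
import cv2,numpy as np
print(get_obs())
ims=[]
for n in ["side","top","wrist"]:
    p=cams.camera(n); print(n,p["fx"],p["fy"],p["cx"],p["cy"],p["eye"],p["attitude"],[k for k in p])
    cv2.imwrite(f"pics/{n}0.png",p["pixels"][:,:,::-1])
    for l in ["screwdriver","screwdriver_tip","handle_grip","magnetiser","magnetiser_cup","rest","line_spool"]:
        try: print(l,[(np.round(d["at"],3).tolist(),round(d["confidence"],2)) for d in cams.find_in(l,p)])
        except Exception as e: print(l,e)
E
```

```text
pics
{'time': 0.0, 'q': array([-7.27633586e+01,  5.01167248e+00,  1.00340499e+01,  9.51008357e+01,
       -1.01355488e-03,  9.00016095e+01]), 'qd': array([-0.10049675,  0.01285648,  0.00122569,  0.07738657, -0.01998173,
       -0.08942105]), 'joint_efforts': array([-1.34642792e-04, -5.20388818e+01,  4.64798284e+01,  1.66038622e-02,
        6.99711563e-05,  1.58899871e-05]), 'ee_pos': array([ 0.16289925, -0.52507055,  0.23057397]), 'tcp_rot': array([-89.25826315,  89.92153513, 107.97676941]), 'wrist_force': array([ 0.65247208, -0.07922339,  0.0395385 ]), 'torque': array([-0.02930026, -0.01594113,  0.04073652]), 'opening': 0.08521862495622261}
side 420.70513325159385 420.70513325159385 276.22551084357 208.75352048076437 [0.30922318 0.69858149 0.44368804] [ 6.55400849e+01 -1.84536123e-03 -1.64059818e+02] ['pixels', 'range_z', 'fx', 'fy', 'cx', 'cy', 'eye', 'attitude', 'shot']
screwdriver [([0.56, 0.211, 0.02], 0.73)]
screwdriver_tip [([0.562, 0.21, 0.018], 0.8)]
handle_grip [([0.561, 0.213, 0.019], 0.74), ([0.444, -0.23, 0.075], 0.53)]
magnetiser [([0.444, -0.219, 0.03], 0.76)]
magnetis
[... 357 characters left out ...]
r [([0.564, 0.191, 0.024], 0.77), ([0.44, -0.09, 0.023], 0.35)]
screwdriver_tip [([0.564, 0.189, 0.02], 0.91)]
handle_grip [([0.567, 0.188, 0.02], 0.94)]
magnetiser [([0.445, -0.223, 0.065], 0.58), ([0.446, -0.229, 0.08], 0.4)]
magnetiser_cup [([0.447, -0.228, 0.081], 0.8)]
rest [([0.419, 0.104, 0.01], 0.82)]
line_spool [([0.438, -0.094, 0.021], 0.63)]
wrist 359.33660794132516 359.33660794132516 278.67883927173864 208.95146892698776 [ 0.22571719 -0.50644805  0.37291879] [-1.52873241e+01 -7.91437516e-03 -7.27784037e+01] ['pixels', 'range_z', 'fx', 'fy', 'cx', 'cy', 'eye', 'attitude', 'shot']
screwdriver []
screwdriver_tip []
handle_grip []
magnetiser []
magnetiser_cup []
rest []
line_spool []
```

View pics/top0.png

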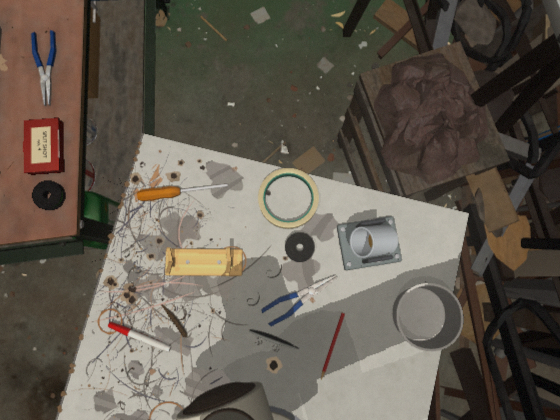

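View pics/side0.png

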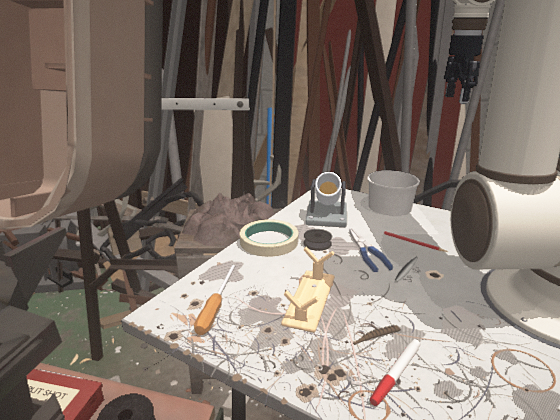

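```bash
cat > h.py <<'E'
import numpy as np,cv2
from scipy.spatial.transform import Rotation as R
from workcell import get_obs,cams,bot
def cloud(p):
    z=p["range_z"]; v,u=np.mgrid[:z.shape[0],:z.shape[1]]
    c=np.stack([(u-p["cx"])/p["fx"]*z,-(v-p["cy"])/p["fy"]*z,-z],-1)
    w=c@R.from_euler("xyz",p["attitude"],degrees=True).as_matrix().T+p["eye"]
    w[z==0]=np.nan
    return w
def proj(p,X):
    c=(np.atleast_2d(X)-p["eye"])@R.from_euler("xyz",p["attitude"],degrees=True).as_matrix()
    return np.stack([p["cx"]+p["fx"]*c[:,0]/-c[:,2],p["cy"]-p["fy"]*c[:,1]/-c[:,2]],-1)
def save(p,n,box=None,s=1):
    im=p["pixels"][:,:,::-1]
    if box: x0,y0,x1,y1=box; im=im[y0:y1,x0:x1]
    cv2.imwrite(f"pics/{n}.png",cv2.resize(im,None,fx=s,fy=s,interpolation=cv2.INTER_CUBIC))
E
python3 - <<'E'
from h import *
t=cams.camera("top");s=cams.camera("side")
np.save("top.npy",t,allow_pickle=True);np.save("side.npy",s,allow_pickle=True)
save(t,"t_rest",(125,170,265,290),5);save(s,"s_rest",(180,230,350,350),4);save(s,"s_mag",(290,160,370,260),6);save(t,"t_mag",(270,200,420,290),5)
for p,n in ((t,"top"),(s,"side")):
    w=cloud(p)
    def box(x0,x1,y0,y1,z0,z1):
        m=(w[...,0]>x0)&(w[...,0]<x1)&(w[...,1]>y0)&(w[...,1]<y1)&(w[...,2]>z0)&(w[...,2]<z1); return w[m]
    tb=box(.3,.6,-.05,.3,-.01,.005); print(n,"table z",np.median(tb[:,2]))
    a=box(.53,.62,.0,.3,.006,.04); print("sd",len(a),a.min(0),a.max(0))
    for lo in np.arange(.04,.26,.02):
        q=a[(a[:,1]>lo)&(a[:,1]<lo+.02)]
        if len(q): print(round(lo,2),len(q),q.mean(0).round(4),q[:,2].max().round(4),np.ptp(q[:,0]).round(4))
    a=box(.36,.48,.0,.22,.005,.09); print("rest",len(a),a.min(0),a.max(0))
    for lo in np.arange(.01,.2,.01):
        q=a[(a[:,1]>lo)&(a[:,1]<lo+.01)]
        if len(q): print(round(lo,2),len(q),q.mean(0).round(4),q[:,2].max().round(4),q[:,0].min().round(4),q[:,0].max().round(4))
    b=a[a[:,2]<.015]; r=cv2.minAreaRect((b[:,:2]*1000).astype(np.float32)); print("base rect",r)
E
```

```text
top table z -0.0010244704260685134
sd 618 [0.55002298 0.05571357 0.00622786] [0.58982469 0.24403341 0.02911094]
0.04 6 [0.5788 0.0572 0.013 ] 0.0149 0.005
0.06 27 [0.5779 0.0697 0.0125] 0.0169 0.0154
0.08 27 [0.5759 0.0892 0.0117] 0.0164 0.0094
0.1 29 [0.5736 0.1095 0.0128] 0.0161 0.0063
0.12 29 [0.5716 0.1307 0.0129] 0.0162 0.0069
0.14 44 [0.5684 0.1536 0.0157] 0.0219 0.0149
0.16 111 [0.5662 0.1703 0.0193] 0.0263 0.0228
0.18 105 [0.5643 0.1898 0.0198] 0.0254 0.0243
0.2 116 [0.5619 0.2098 0.021 ] 0.0291 0.0238
0.22 110 [0.5605 0.2293 0.0205] 0.0267 0.0249
0.24 14 [0.5607 0.2418 0.0189] 0.0224 0.0164
rest 1784 [0.37517257 0.02676496 0.00500023] [0.46539449 0.18664076 0.07014945]
0.02 31 [0.4181 0.0286 0.0068] 0.009 0.393 0.4424
0.03 120 [0.4153 0.0352 0.0074] 0.0122 0.389 0.4428
0.04 174 [0.4173 0.0461 0.0283] 0.0701 0.3752 0.4434
0.05 72 [0.4137 0.0525 0.0472] 0.0701 0.3895 0.4436
0.06 85 [0.4182 0.0651 0.0073] 0.0109 0.3899 0.4434
0.07 114 [0.4173 0.0747 0.0072] 0.0118 0.39 0.4438
0.08 113 [0.4181 0.0852 0.0072] 0.0109 0.3904 0.4463
0.09 118 [0.4182 0.0953 0.0073] 0.0112 0.3926 0.44
[... 1564 characters left out ...]
12 0.3884 0.4443
0.09 104 [0.4146 0.095  0.0084] 0.0107 0.3886 0.4432
0.1 107 [0.4165 0.1049 0.0085] 0.0105 0.3889 0.444
0.11 92 [0.418  0.1147 0.0084] 0.01 0.3899 0.4448
0.12 78 [0.416  0.1248 0.0085] 0.0104 0.3903 0.4406
0.13 67 [0.4074 0.1354 0.0084] 0.0101 0.3902 0.445
0.14 79 [0.4119 0.1453 0.0082] 0.0101 0.3905 0.4465
0.15 85 [0.4137 0.1552 0.0086] 0.0105 0.391 0.4455
0.16 103 [0.4196 0.1655 0.0138] 0.0557 0.3914 0.4464
0.17 467 [0.4188 0.1756 0.0278] 0.0564 0.3913 0.4469
0.18 177 [0.4193 0.1857 0.008 ] 0.0105 0.392 0.4479
0.19 21 [0.4104 0.1907 0.0065] 0.0084 0.3936 0.4304
base rect ((417.22845458984375, 111.30311584472656), (160.38978576660156, 56.157325744628906), 87.89510345458984)
```

View images.

View pics/s_mag.png

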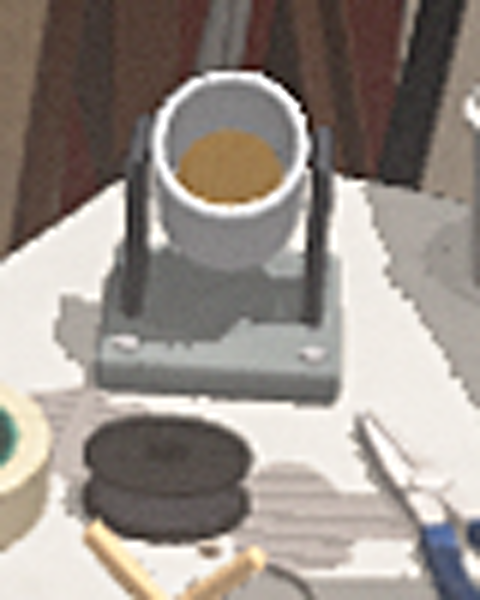

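View pics/t_mag.png

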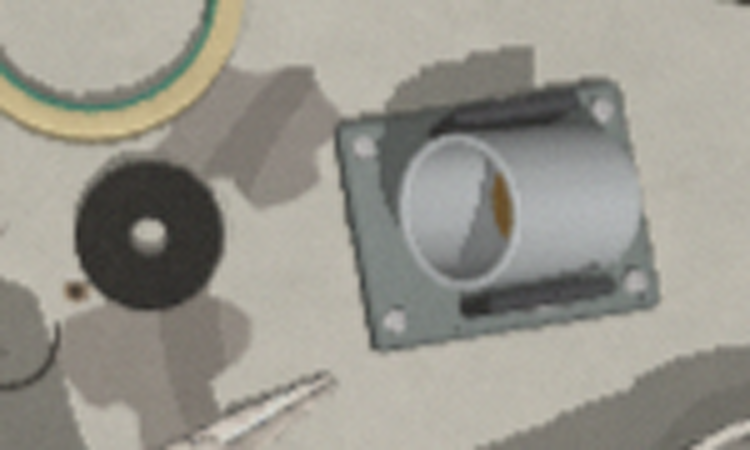

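View pics/s_rest.png

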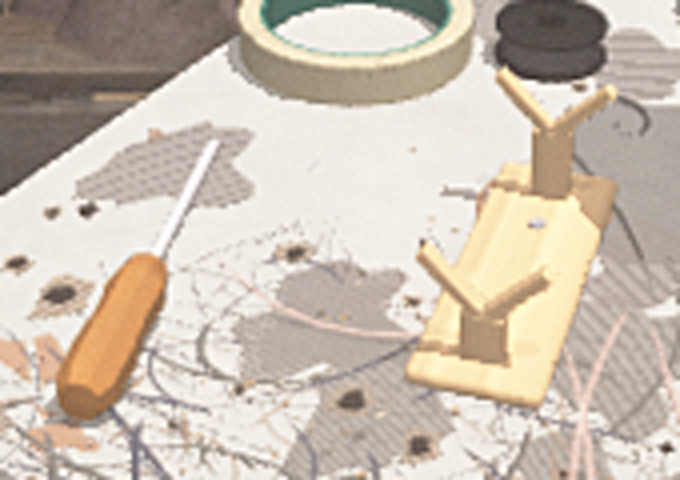

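```bash
cat > cup.py <<'E'
from h import *
from scipy.optimize import least_squares
def fitcup(p,verbose=True):
    w=cloud(p)
    m=(w[...,0]>.36)&(w[...,0]<.54)&(w[...,1]>-.32)&(w[...,1]<-.12)&(w[...,2]>.035)&(w[...,2]<.14)
    P=w[m];C=p["pixels"][m].astype(int)
    brass=(C[:,0]-C[:,2]>40)
    grey=(abs(C[:,0]-C[:,2])<30)&(C.mean(1)>85)
    Q=P[grey]
    def res(v,Q=Q):
        a=np.radians(v[3]); e=np.radians(40)
        ax=np.array([np.cos(a)*np.cos(e),np.sin(a)*np.cos(e),np.sin(e)])
        d=Q-v[:3]; t=d@ax; r=np.linalg.norm(d-np.outer(t,ax),axis=1)
        lo=np.minimum(abs(r-.03),abs(r-.026))
        ex=np.maximum(t,0)+np.maximum(-.075-t,0)
        return np.hypot(lo,ex)
    best=None
    for a in (80,90,100,110):
        s=least_squares(res,[.44,-.2,.096,a],loss="soft_l1",f_scale=.002,x_scale=[.01,.01,.01,10])
        if best is None or s.cost<best.cost: best=s
    v=best.x;a=np.radians(v[3]); e=np.radians(40)
    ax=np.array([np.cos(a)*np.cos(e),np.sin(a)*np.cos(e),np.sin(e)])
    d=P[brass]-v[:3];t=d@ax;r=np.linalg.norm(d-np.outer(t,ax),axis=1)
    print(len(Q),v.round(4),"med res",np.median(best.fun),"brass depth pctl",np.percentile(t[r<.024],[10,50,90]) if (r<.024).any() else None,(r<.024).sum(), "rim tmax",np.percentile((Q-v[:3])@ax,[90,97,99.5]))
if __name__=="__main__":
    for n in("top","side"):
        p=np.load(n+".npy",allow_pickle=True).item(); fitcup(p)
        w=cloud(p); m=(w[...,0]>.37)&(w[...,0]<.53)&(w[...,1]>-.32)&(w[...,1]<-.12)&(w[...,2]>.008)&(w[...,2]<.02); print("base",cv2.minAreaRect((w[m][:,:2]*1000).astype(np.float32)))
        m=(w[...,0]>.38)&(w[...,0]<.5)&(w[...,1]>-.125)&(w[...,1]<-.04)&(w[...,2]>.01)&(w[...,2]<.03); print("spool",w[m].min(0),w[m].max(0))
E
python3 cup.py
```

```text
1301 [ 4.44700e-01 -2.05700e-01  9.60000e-02  9.73583e+01] med res 0.0006695961126825939 brass depth pctl [-0.04911695 -0.04776647 -0.04645427] 27 rim tmax [-0.00258441 -0.00066514  0.00048322]
base ((447.5757141113281, -210.77078247070312), (181.061767578125, 158.13609313964844), 88.49375915527344)
spool [ 0.41401228 -0.12244213  0.01068426] [ 0.49999537 -0.04114113  0.02724128]
591 [ 4.424000e-01 -1.996000e-01  9.600000e-02  1.005718e+02] med res 0.0009472826997955451 brass depth pctl [-0.05190128 -0.04937594 -0.04712306] 166 rim tmax [-3.28877911e-03 -1.44411185e-03 -8.93567296e-05]
base ((439.1721496582031, -203.64019775390625), (105.56761932373047, 179.00735473632812), 14.387916564941406)
spool [ 0.41245743 -0.12035621  0.01007417] [ 0.49996857 -0.04107537  0.02634979]
```

```bash
cat >> h.py <<'E'
def pose():
    o=get_obs(); return np.array(o["ee_pos"]),R.from_euler("xyz",o["tcp_rot"],degrees=True),o
def log():
    import json
    o=get_obs(); open("log.jsonl","a").write(json.dumps({k:np.array(o[k]).tolist() for k in("time","q","ee_pos","tcp_rot","wrist_force","torque","opening")})+"\n")
def delta(pos,Rt):
    """target TCP pos and Rotation -> shift mm, rotvec, in current tool axes"""
    p,r,o=pose(); log()
    sh=r.inv().apply(np.array(pos)-p)*1000; rv=(r.inv()*Rt).as_rotvec()
    print("t",round(o["time"],2),"shift",sh.round(1),"rot",rv.round(3),"dist",np.linalg.norm(sh).round(1),"ang",np.degrees(np.linalg.norm(rv)).round(1))
def frame(x,z):
    """tool rotation from fingers dir x and tool z dir"""
    x=np.array(x,float);x/=np.linalg.norm(x);z=np.array(z,float);z-=z@x*x;z/=np.linalg.norm(z)
    return R.from_matrix(np.stack([x,np.cross(z,x),z],1))
E
python3 - <<'E'
from h import *
p,r,o=pose(); print(r.as_matrix().round(3))
s=np.array([-.109,.994,0])
for sg in(1,-1):
    delta([.5635,.187,.12],frame([0,0,-1],sg*s))
E
```

```text
[[ 0.     0.296 -0.955]
 [-0.    -0.955 -0.296]
 [-1.     0.    -0.   ]]
t 1.3 shift [ 111.3 -561.7 -593.6] rot [ 1.762 -0.     0.   ] dist 824.7 ang 101.0
t 1.3 shift [ 111.3 -561.7 -593.6] rot [-1.379 -0.    -0.   ] dist 824.7 ang 79.0
```

apply_moves(rows=[[[111,-562,-594,-1.379,0,0,1],[111,-562,-594,-1.379,0,0,1],[111,-562,-594,-1.379,0,0,1],[111,-562,-594,-1.379,0,0,1],[111,-562,-594,-1.379,0,0,1],[111,-562,-594,-1.379,0,0,1],[111,-562,-594,-1.379,0,0,1],[111,-562,-594,-1.379,0,0,1],[111,-562,-594,-1.379,0,0,1],[111,-562,-594,-1.379,0,0,1],[111,-562,-594,-1.379,0,0,1],[111,-562,-594,-1.379,0,0,1],[111,-562,-594,-1.379,0,0,1],[111,-562,-594,-1.379,0,0,1],[111,-562,-594,-1.379,0,0,1],[111,-562,-594,-1.379,0,0,1],[111,-562,-594,-1.379,0,0,1],[111,-562,-594,-1.379,0,0,1],[111,-562,-594,-1.379,0,0,1]]])

```text
time: 3.2
ee_pos: [0.5635, 0.1876, 0.1198]
tcp_rot: [-69.7, 89.9, -153.4]
wrist_force: [-0.8, -0.9, -0.2]
opening: 0.0856
```

Run:
```python
from h import *
log()
p=cams.camera("wrist"); save(p,"w1"); np.save("w1.npy",p,allow_pickle=True)
w=cloud(p)
m=(w[...,0]>.5)&(w[...,0]<.63)&(w[...,1]>.0)&(w[...,1]<.3)
C=p["pixels"].astype(int)
print("table z",np.nanmedian(w[m][:,2][w[m][:,2]<.005]))
h=m&(w[...,2]>.008)&(w[...,2]<.04); a=w[h]
print(len(a),a.min(0),a.max(0))
for lo in np.arange(.02,.27,.02):
    q=a[(a[:,1]>lo)&(a[:,1]<lo+.02)]
    if len(q): print(round(lo,2),len(q),((q.min(0)+q.max(0))/2).round(4),q.mean(0).round(4),q[:,2].max().round(4),np.ptp(q[:,0]).round(4))
for l in("handle_grip","screwdriver_tip"): print(l,[(np.round(d["at"],3).tolist(),round(d["confidence"],2)) for d in cams.find_in(l,p)])
```

```text
table z -0.0011072540032814326
4850 [0.54709876 0.05663062 0.0089328 ] [0.57883931 0.24564735 0.02566798]
0.04 20 [0.5761 0.0582 0.0114] [0.5761 0.0582 0.0115] 0.013 0.0051
0.06 172 [0.5751 0.07   0.0113] [0.575  0.0702 0.0117] 0.0137 0.0075
0.08 166 [0.5734 0.09   0.0117] [0.5731 0.0898 0.012 ] 0.0144 0.0069
0.1 166 [0.5711 0.1101 0.0122] [0.5712 0.1103 0.0126] 0.0145 0.0068
0.12 193 [0.5693 0.13   0.0123] [0.5693 0.1302 0.0126] 0.0147 0.0075
0.14 203 [0.565  0.1501 0.0149] [0.5668 0.1506 0.0141] 0.0195 0.0147
0.16 741 [0.5645 0.17   0.0192] [0.5649 0.171  0.0199] 0.0245 0.0235
0.18 879 [0.5635 0.19   0.0192] [0.5633 0.1899 0.0203] 0.0243 0.0242
0.2 995 [0.5606 0.21   0.0203] [0.5612 0.2104 0.0212] 0.0257 0.0251
0.22 1072 [0.5595 0.23   0.0204] [0.5593 0.23   0.0214] 0.0257 0.0248
0.24 243 [0.5587 0.2428 0.0165] [0.5587 0.2427 0.0192] 0.023 0.0202
handle_grip [([0.567, 0.2, 0.022], 0.7)]
screwdriver_tip [([0.565, 0.201, 0.024], 0.69)]
```

View pics/w1.png

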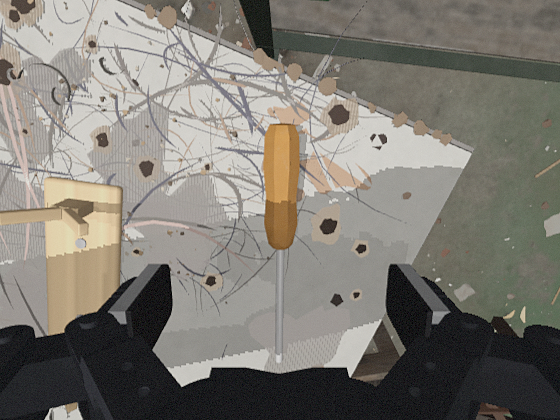

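apply_moves(newtons=70, rows=[[[50,0,1.5,0,0,0,1],[95,0,1.5,0,0,0,1],[117,0,1.5,0,0,0,1],[117,0,1.5,0,0,0,1],[117,0,1.5,0,0,0,0],[117,0,1.5,0,0,0,0],[117,0,1.5,0,0,0,0],[117,0,1.5,0,0,0,0],[117,0,1.5,0,0,0,0],[117,0,1.5,0,0,0,0],[117,0,1.5,0,0,0,0],[117,0,1.5,0,0,0,0]]])

```text
time: 4.55
ee_pos: [0.5646, 0.1852, 0.0053]
tcp_rot: [97.1, 89.8, 13.3]
wrist_force: [-1.0, -1.0, 6.0]
opening: 0.0222
```

apply_moves(rows=[[[-20,0,0,0,0,0,0],[-60,0,0,0,0,0,0],[-110,0,0,0,0,0,0],[-150,0,0,0,0,0,0],[-150,0,0,0,0,0,0]]])

```text
time: 5.05
ee_pos: [0.5664, 0.1859, 0.1624]
tcp_rot: [100.7, 89.3, 16.9]
wrist_force: [0.5, -0.0, -0.8]
opening: 0.0224
```

```bash
cat > meas.py <<'E'
from h import *
import sys
# measure screwdriver in tool frame from a wrist picture
def meas(n):
    log(); P,r,o=pose()
    p=cams.camera("wrist"); save(p,n)
    w=cloud(p); l=r.inv().apply((w.reshape(-1,3)-P)).reshape(w.shape)*1000  # tool mm
    C=p["pixels"].astype(int); u=np.mgrid[:420,:560][1]
    m=(abs(l[...,1])<16)&(l[...,0]>-45)&(l[...,0]<25)&(u>200)&(u<360)
    a=l[m]
    print("t",o["time"],"open",o["opening"],"F",o["wrist_force"].round(1))
    for lo in range(-80,150,10):
        q=a[(a[:,2]>lo)&(a[:,2]<lo+10)]
        if len(q)>4: print(lo,len(q),"mid y",((q[:,1].min()+q[:,1].max())/2).round(1),"w",np.ptp(q[:,1]).round(1),"top x",np.percentile(q[:,0],5).round(1),"zmax",q[:,2].max().round(1),"zmin",q[:,2].min().round(1))
meas(sys.argv[1])
E
python3 meas.py w2
```

```text
t 5.05 open 0.02237877098164797 F [ 0.5 -0.  -0.8]
-70 73 mid y -0.7 w 14.5 top x -13.0 zmax -60.0 zmin -60.8
-60 1734 mid y -0.6 w 22.9 top x -18.2 zmax -50.0 zmin -60.0
-50 1822 mid y -0.9 w 23.7 top x -18.8 zmax -40.0 zmin -50.0
-40 1786 mid y -0.9 w 24.9 top x -19.2 zmax -30.0 zmin -40.0
-30 1556 mid y -0.9 w 24.3 top x -18.8 zmax -20.0 zmin -30.0
-20 2498 mid y -0.0 w 32.0 top x -41.5 zmax -10.0 zmin -20.0
-10 2396 mid y -0.0 w 32.0 top x -40.1 zmax -0.0 zmin -10.0
0 2041 mid y -1.0 w 26.7 top x -41.2 zmax 10.0 zmin 0.0
10 1049 mid y -1.0 w 26.4 top x -35.2 zmax 20.0 zmin 10.0
20 460 mid y -1.1 w 18.9 top x -15.4 zmax 29.5 zmin 20.0
30 218 mid y -1.3 w 5.3 top x -9.0 zmax 40.0 zmin 30.5
40 138 mid y -1.3 w 5.3 top x -8.5 zmax 46.1 zmin 40.0
```

View pics/w2.png

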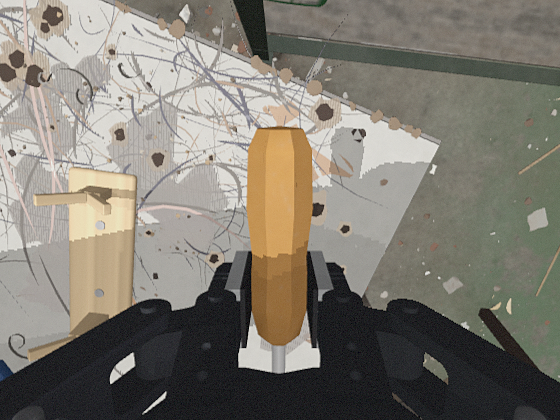

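```bash
cat >> h.py <<'E'
a_=np.array([np.cos(np.radians(99))*np.cos(np.radians(40)),np.sin(np.radians(99))*np.cos(np.radians(40)),np.sin(np.radians(40))])
mouth=np.array([.4435,-.2025,.096]); tipv=np.array([-.006,-.001,.129])
def dip(depth,roll=0):
    """TCP pose with tip at depth (m) inside the mouth; roll deg of hand about the axis"""
    x0=np.array([0,0,-1.])-(-a_[2])*a_; x0/=np.linalg.norm(x0)
    x=R.from_rotvec(np.radians(roll)*a_).apply(x0)
    Rt=frame(x,-a_); return mouth-depth*a_-Rt.apply(tipv),Rt
E
cat log.jsonl | python3 -c "
import sys,json
for l in sys.stdin:
    d=json.loads(l);print([round(v,2) for v in d['q']],[round(v,4) for v in d['ee_pos']],[round(v,1) for v in d['tcp_rot']])"
python3 - <<'E'
from h import *
for roll in(0,20,-20):
    P,Rt=dip(-.04,roll); print(P.round(3),Rt.as_matrix().round(2).tolist()); delta(P,Rt)
E
```

```text
[-72.77, 4.98, 10.08, 95.1, 0.0, 90.0] [0.1629, -0.5253, 0.2313] [148.1, 90.0, -14.6]
[-72.77, 4.98, 10.08, 95.1, 0.0, 90.0] [0.1629, -0.5253, 0.2313] [148.1, 90.0, -14.6]
[18.42, 10.27, 3.62, 83.42, -0.01, 102.12] [0.5635, 0.1876, 0.1198] [-69.7, 89.9, -153.4]
[18.18, 9.74, 7.7, 87.25, -0.02, 101.99] [0.5664, 0.1859, 0.1624] [100.7, 89.3, 16.9]
[ 0.424 -0.071  0.2  ] [[-0.1, 0.99, 0.12], [0.63, 0.16, -0.76], [-0.77, -0.0, -0.64]]
t 5.1 shift [ -42.9 -168.4  239.4] rot [-0.044  0.697 -0.025] dist 295.9 ang 40.0
[ 0.422 -0.071  0.2  ] [[-0.43, 0.89, 0.12], [0.54, 0.36, -0.76], [-0.72, -0.26, -0.64]]
t 5.1 shift [ -42.9 -170.6  239.6] rot [-0.165  0.682 -0.36 ] dist 297.2 ang 45.2
[ 0.426 -0.071  0.201] [[0.24, 0.96, 0.12], [0.65, -0.07, -0.76], [-0.72, 0.26, -0.64]]
t 5.1 shift [ -43.4 -166.4  239.8] rot [0.078 0.697 0.31 ] dist 295.1 ang 43.9
```

apply_moves(rows=[[[-25,-40,50,-0.011,0.14,-0.006,0],[-43,-75,100,-0.02,0.28,-0.012,0],[-43,-110,150,-0.03,0.42,-0.018,0],[-43,-140,195,-0.04,0.56,-0.022,0],[-43,-160,225,-0.044,0.66,-0.025,0],[-43,-168,239,-0.044,0.697,-0.025,0],[-43,-168,239,-0.044,0.697,-0.025,0],[-43,-168,239,-0.044,0.697,-0.025,0],[-43,-168,239,-0.044,0.697,-0.025,0]]])

```text
time: 6.0
ee_pos: [0.4242, -0.0695, 0.1997]
tcp_rot: [-180.0, 50.0, 99.1]
wrist_force: [0.0, 0.2, -1.3]
opening: 0.0219
```

```bash
python3 - <<'E'
from h import *
P,r,o=pose(); print(o["q"].round(1),o["opening"],o["wrist_force"].round(1))
delta(*dip(-.04));delta(*dip(.03))
print("tip by calc",(P+r.apply(tipv)).round(4))
from cup import fitcup
for n in("side","top"):
    p=cams.camera(n); save(p,n+"_st",((280,130,440,270) if n=="side" else (230,170,430,310)),4)
    fitcup(p); np.save(n+"_st.npy",p,allow_pickle=True)
    print(n,"pred tip px",proj(p,P+r.apply(tipv)).round(1),"mouth",proj(p,mouth).round(1))
    for l in("screwdriver_tip","magnetiser_cup"): print(l,[(np.round(d["at"],3).tolist(),round(d["confidence"],2)) for d in cams.find_in(l,p)])
E
python3 meas.py w3
```

```text
[-28.9   8.9   1.7 110.2  30.5  44.5] 0.021893229184971476 [ 0.   0.2 -1.3]
t 6.0 shift [-1.  -0.7  0.6] rot [ 0.    -0.     0.001] dist 1.4 ang 0.0
t 6.0 shift [-1.  -0.7 70.6] rot [ 0.    -0.     0.001] dist 70.6 ang 0.0
tip by calc [ 0.4393 -0.171   0.1213]
565 [ 4.379000e-01 -1.939000e-01  1.015000e-01  1.049174e+02] med res 0.0010466200685429507 brass depth pctl [-0.06045436 -0.05790257 -0.05555705] 168 rim tmax [-0.01048324 -0.0076258   0.05429457]
side pred tip px [[327.8 178.1]] mouth [[327.8 183.7]]
screwdriver_tip [([0.422, -0.039, 0.223], 0.57), ([0.42, 0.117, 0.004], 0.21)]
magnetiser_cup [([0.442, -0.231, 0.076], 0.82)]
6 [ 4.37400e-01 -2.37600e-01  6.66000e-02  7.83439e+01] med res 0.00035981905638253486 brass depth pctl None 0 rim tmax [-0.0023023  -0.00207118 -0.00198864]
top pred tip px [[343.9 244. ]] mouth [[358.9 242.3]]
screwdriver_tip [([0.422, -0.061, 0.233], 0.61)]
magnetiser_cup [([0.419, 0.106, 0.009], 0.37)]
t 6.3 open 0.022076617259657844 F [ 0.1 -0.4  0. ]
-70 17 mid y -0.9 w 5.8 top x -9.7 zmax -60.0 zmin -60.1
-60 1712 mid y -0.6 w 22.8 top x -19.0 zmax -50.0 zmin -60.0
-50 1836 mid y -0.8 w 23.7 top x -19.6 zmax -40.0 zmin -50.0
-40 1790 mid y -0.8 w 24.9 top x -19.9 zmax -30.0 zmin -40.0
-30 1546 mid y -0.9 w 24.8 top x -19.5 zmax -20.0 zmin -30.0
-20 1928 mid y -0.0 w 32.0 top x -41.7 zmax -10.0 zmin -20.0
-10 2886 mid y 0.0 w 32.0 top x -38.8 zmax -0.0 zmin -10.0
0 2029 mid y -1.1 w 26.3 top x -40.4 zmax 10.0 zmin 0.0
10 1070 mid y -1.0 w 26.2 top x -36.5 zmax 20.0 zmin 10.0
20 506 mid y -1.3 w 19.3 top x -16.2 zmax 30.0 zmin 20.0
30 196 mid y -1.3 w 5.3 top x -9.6 zmax 39.9 zmin 31.6
40 149 mid y -1.3 w 5.4 top x -9.6 zmax 46.4 zmin 40.0
```

View pics/side_st.png

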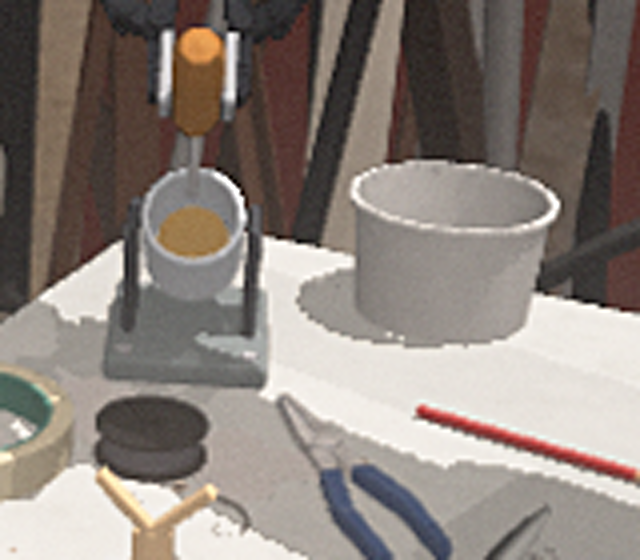

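View pics/top_st.png

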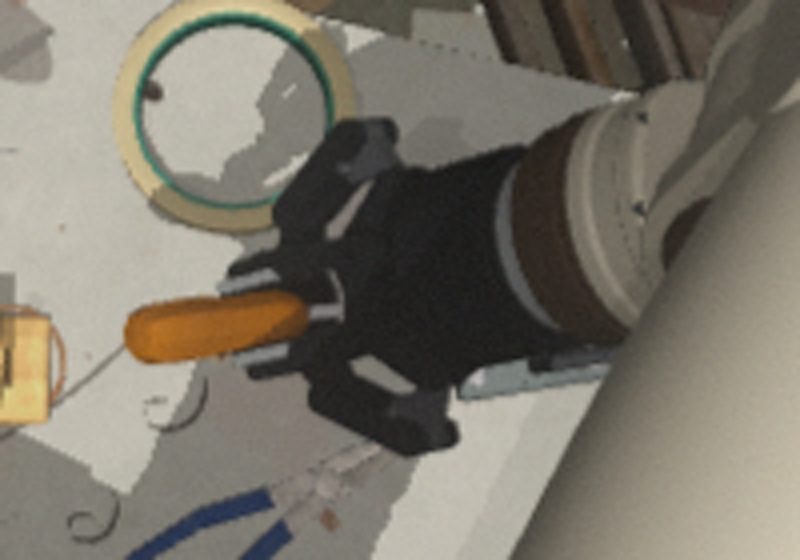

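apply_moves(rows=[[[-1,-0.5,20,0,0,0,0],[-1,-0.5,40,0,0,0,0],[-1,-0.5,60,0,0,0,0],[-1,-0.5,75,0,0,0,0],[-1,-0.5,82,0,0,0,0],[-1,-0.5,82,0,0,0,0],[-1,-0.5,82,0,0,0,0]]])

```text
time: 7.05
ee_pos: [0.4338, -0.1321, 0.1485]
tcp_rot: [180.0, 50.0, 99.0]
wrist_force: [-0.4, -0.4, -0.4]
opening: 0.0223
```

Run:
```python
from h import *
P,r,o=pose(); print(o["q"].round(1),o["opening"],o["wrist_force"].round(1),"tool F",r.inv().apply(o["wrist_force"]).round(1),"depth",-(P+r.apply(tipv)-mouth)@a_)
p=cams.camera("side"); save(p,"side_in",(280,130,440,270),4)
```

```text
[-34.1  15.9   4.  107.9  28.   39.2] 0.022258514388485823 [-0.4 -0.4 -0.4] tool F [ 0.1 -0.4  0.5] depth 0.04079636296002445
```

View pics/side_in.png

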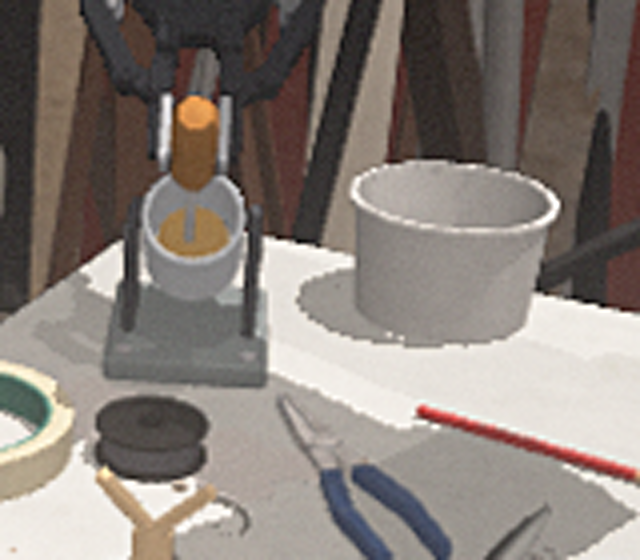

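apply_moves(rows=[[[0,-1,3,0,0,0,0],[0,-2,6,0,0,0,0],[0,-2,9,0,0,0,0],[0,-2,11,0,0,0,0],[0,-2,11,0,0,0,0],[0,-2,11,0,0,0,0]]])

```text
time: 7.7
ee_pos: [0.4332, -0.1405, 0.1419]
tcp_rot: [179.9, 50.0, 99.0]
wrist_force: [0.0, 0.1, 0.6]
opening: 0.022
```

```bash
cat > st.py <<'E'
from h import *
P,r,o=pose(); print(o["q"].round(1),o["opening"],o["wrist_force"].round(1),"tool F",r.inv().apply(o["wrist_force"]).round(1),"depth",-(P+r.apply(tipv)-mouth)@a_, P,o["tcp_rot"])
E
python3 st.py
```

```text
[-34.8  16.7   4.2 107.6  27.6  38.5] 0.022034471710170516 [0.  0.1 0.6] tool F [-0.4  0.  -0.5] depth 0.05132840548392342 [ 0.43315422 -0.14045934  0.14188331] [179.91805631  49.99441881  99.0301704 ]
```

No contact yet (within noise). Deeper in small steps.

apply_moves(rows=[[[0,0,2,0,0,0,0],[0,0,4,0,0,0,0],[0,0,4,0,0,0,0],[0,0,4,0,0,0,0]]])

```text
time: 8.1
ee_pos: [0.4336, -0.1431, 0.1396]
tcp_rot: [179.9, 49.9, 99.0]
wrist_force: [-0.5, 4.7, 3.4]
opening: 0.0221
```

```bash
python3 st.py
```

```text
[-35.   17.1   4.4 107.6  27.5  38.3] 0.022065526660079503 [-0.5  4.7  3.4] tool F [ 0.5  0.2 -5.8] depth 0.054844775369478904 [ 0.43360813 -0.14310627  0.13962275] [179.92164045  49.93286794  99.02126833]
```

apply_moves(rows=[[[0,0,1,0,0,0,0],[0,0,1,0,0,0,0],[0,0,1,0,0,0,0],[0,0,1,0,0,0,0],[0,0,1,0,0,0,0],[0,0,1,0,0,0,0],[0,0,1,0,0,0,0],[0,0,1,0,0,0,0]]])

```text
time: 8.9
ee_pos: [0.4337, -0.1434, 0.1394]
tcp_rot: [179.9, 49.9, 99.0]
wrist_force: [-0.8, 6.1, 4.7]
opening: 0.022
```

```bash
python3 st.py
python3 - <<'E'
from h import *
p=cams.camera("side"); save(p,"side_press",(280,130,440,270),4)
E
python3 meas.py w4
```

```text
[-35.1  17.2   4.4 107.6  27.6  38.2] 0.02199184628188094 [-0.8  6.1  4.7] tool F [ 0.4  0.2 -7.8] depth 0.05523435759627682 [ 0.4336586  -0.14340802  0.13939043] [179.92688917  49.87335901  99.01753686]
t 8.95 open 0.022315423101592215 F [-1.2  5.7  4.6]
-70 21 mid y -0.8 w 6.6 top x -9.7 zmax -60.0 zmin -60.4
-60 1712 mid y -0.7 w 22.9 top x -18.8 zmax -50.0 zmin -60.0
-50 1829 mid y -0.9 w 23.8 top x -19.4 zmax -40.0 zmin -50.0
-40 1793 mid y -0.9 w 24.9 top x -19.8 zmax -30.0 zmin -40.0
-30 1548 mid y -0.9 w 24.3 top x -19.4 zmax -20.0 zmin -30.0
-20 1934 mid y -0.0 w 32.0 top x -41.6 zmax -10.0 zmin -20.0
-10 2872 mid y -0.0 w 31.9 top x -38.9 zmax -0.0 zmin -10.0
0 2020 mid y -1.2 w 26.1 top x -39.8 zmax 10.0 zmin 0.0
10 1082 mid y -1.1 w 26.1 top x -36.6 zmax 20.0 zmin 10.0
20 507 mid y -1.3 w 19.3 top x -16.2 zmax 29.9 zmin 20.0
30 204 mid y -1.3 w 5.3 top x -9.8 zmax 40.0 zmin 30.0
40 139 mid y -1.3 w 5.4 top x -9.7 zmax 46.8 zmin 40.0
```

View pics/side_press.png

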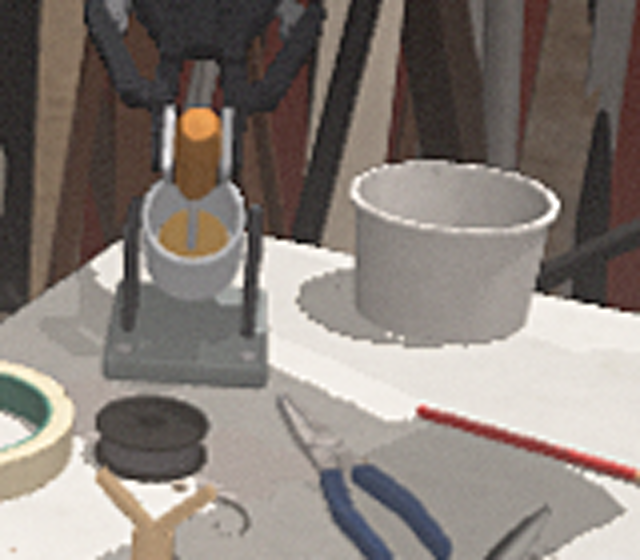

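apply_moves(rows=[[[0,0,-15,0,0,0,0],[0,0,-40,0,0,0,0],[0,0,-75,0,0,0,0],[0,0,-110,0,0,0,0],[0,0,-120,0,0,0,0],[0,0,-120,0,0,0,0]]])

```text
time: 9.6
ee_pos: [0.4192, -0.0522, 0.2178]
tcp_rot: [179.7, 50.0, 99.0]
wrist_force: [-0.7, -0.7, -0.5]
opening: 0.0219
```

```bash
python3 st.py
python3 - <<'E'
from h import *
delta([.419,.132,.14],frame([0,0,-1],[-.035,-.999,0]))
E
```

```text
[-27.5   6.7   1.4 111.2  31.1  45.7] 0.02192101769706175 [-0.7 -0.7 -0.5] tool F [ 0.  -0.8  0.7] depth -0.06588723238723558 [ 0.41917119 -0.05222922  0.21777861] [179.72345031  50.00223706  98.95904946]
t 9.6 shift [176.6  29.  -89.3] rot [ 0.188 -0.696  0.065] dist 200.0 ang 41.5
```

apply_moves(rows=[[[35,6,-18,0.038,-0.139,0.013,0],[70,12,-36,0.075,-0.278,0.026,0],[106,17,-54,0.113,-0.418,0.039,0],[141,23,-71,0.15,-0.557,0.052,0],[165,27,-83,0.175,-0.65,0.061,0],[176.6,29,-89.3,0.188,-0.696,0.065,0],[176.6,29,-89.3,0.188,-0.696,0.065,0],[176.6,29,-89.3,0.188,-0.696,0.065,0]]])

```text
time: 10.4
ee_pos: [0.4189, 0.132, 0.1389]
tcp_rot: [-79.3, 89.9, -171.2]
wrist_force: [-0.6, -0.9, -0.8]
opening: 0.0223
```

```bash
cat > rest.py <<'E'
from h import *
P,r,o=pose(); print(P,o["tcp_rot"],o["q"].round(1)); log()
for n in("wrist","side","top"):
    p=cams.camera(n); save(p,n+"_r"); np.save(n+"_r.npy",p,allow_pickle=True); w=cloud(p)
    m=(w[...,0]>.37)&(w[...,0]<.47)&(w[...,1]>-.0)&(w[...,1]<.22)&(w[...,2]>.004)&(w[...,2]<.08); a=w[m]
    C=p["pixels"][m].astype(int); wood=(C[:,0]-C[:,2]>30); a=a[wood]
    if len(a)<20: print(n,"few");continue
    b=a[a[:,2]<.012]; print(n,len(a),a.min(0).round(4),a.max(0).round(4),"base",cv2.minAreaRect((b[:,:2]*1000).astype(np.float32)))
    for y0 in(.052,.172):
        q=a[(abs(a[:,1]-y0)<.016)&(a[:,2]>.05)]
        if len(q)<5: print("none");continue
        L=q[q[:,0]<.418];Rr=q[q[:,0]>.418]
        print("notch",y0,len(L),len(Rr),"xmin",q[:,0].min().round(4),"xmax",q[:,0].max().round(4),"y",q[:,1].min().round(4),q[:,1].max().round(4),"L",L.mean(0).round(4) if len(L) else 0,"R",Rr.mean(0).round(4) if len(Rr) else 0)
E
python3 rest.py; python3 meas.py w5
```

```text
[0.41894927 0.13197667 0.13894634] [ -79.33036041   89.8929633  -171.24098028] [ 17.5 -11.  -15.4  85.7   0.  109.4]
wrist 1607 [0.3878 0.0286 0.0041] [0.4461 0.1884 0.0674] base ((416.0086975097656, 108.8536148071289), (158.81521606445312, 55.664344787597656), 87.9068603515625)
notch 0.052 93 107 xmin 0.394 xmax 0.436 y 0.0468 0.0566 L [0.3966 0.0529 0.0614] R [0.4333 0.0517 0.0631]
notch 0.172 160 111 xmin 0.3908 xmax 0.4456 y 0.1666 0.1761 L [0.3952 0.1723 0.0529] R [0.4426 0.1706 0.0533]
side 2207 [0.3866 0.0312 0.0041] [0.4477 0.1915 0.0696] base ((417.27569580078125, 110.87455749511719), (160.38294982910156, 56.22694396972656), 87.98302459716797)
notch 0.052 61 51 xmin 0.3883 xmax 0.4376 y 0.0495 0.0597 L [0.3987 0.0558 0.0602] R [0.4285 0.0548 0.0575]
notch 0.172 31 31 xmin 0.3921 xmax 0.4464 y 0.1698 0.1786 L [0.3966 0.1755 0.0532] R [0.4414 0.1736 0.053 ]
top 1220 [0.389  0.0208 0.004 ] [0.4477 0.1616 0.0697] base ((417.9672546386719, 90.94097900390625), (138.9331817626953, 55.129791259765625), 87.26341247558594)
notch 0.052 46 45 xmin 0.3909 xmax 0.4434 y 0.0452 0.0546 L [0.4008 0.0503 0.0604] R [0.4348 0.0491 0.0614]
none
t 10.55 open 0.02222504598206185 F [-0.1 -0.4 -0. ]
-70 54 mid y -0.9 w 10.5 top x -11.1 zmax -60.0 zmin -60.7
-60 1735 mid y -0.5 w 22.8 top x -18.3 zmax -50.0 zmin -60.0
-50 1823 mid y -0.7 w 23.6 top x -18.9 zmax -40.0 zmin -50.0
-40 1795 mid y -0.7 w 24.9 top x -19.2 zmax -30.0 zmin -40.0
-30 1536 mid y -0.9 w 24.6 top x -18.7 zmax -20.0 zmin -30.0
-20 2355 mid y 0.0 w 32.0 top x -41.5 zmax -10.0 zmin -20.0
-10 2528 mid y -0.0 w 32.0 top x -40.2 zmax -0.0 zmin -10.0
0 2055 mid y -0.9 w 26.7 top x -41.0 zmax 10.0 zmin 0.0
10 1055 mid y -0.8 w 26.3 top x -35.7 zmax 20.0 zmin 10.0
20 469 mid y -1.1 w 19.2 top x -15.4 zmax 29.5 zmin 20.0
30 219 mid y -1.2 w 5.3 top x -8.9 zmax 40.0 zmin 31.1
40 135 mid y -1.1 w 5.3 top x -8.7 zmax 46.6 zmin 40.1
```

View pics/wrist_r.png

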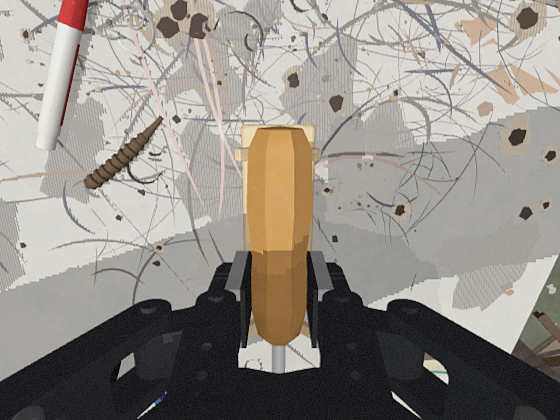

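View pics/side_r.png

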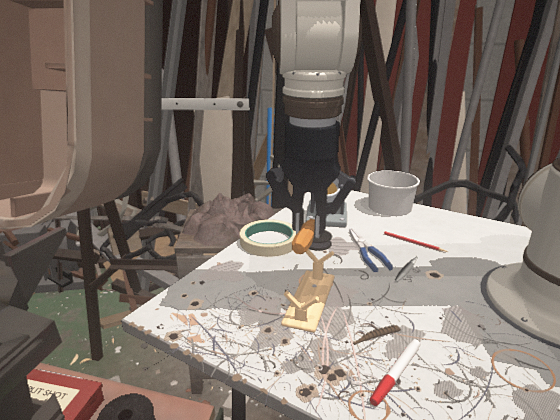

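apply_moves(rows=[[[30,-1,1,0,0,0,0],[60,-1,1,0,0,0,0],[80,-1,1,0,0,0,0],[88,-1,1,0,0,0,0],[91,-1,1,0,0,0,0],[91,-1,1,0,0,0,0],[91,-1,1,0,0,0,0]]])

```text
time: 11.3
ee_pos: [0.4192, 0.1299, 0.0501]
tcp_rot: [122.3, 89.9, 30.2]
wrist_force: [0.4, -0.2, -0.7]
opening: 0.0223
```

```bash
python3 st.py
python3 - <<'E'
from h import *
p=cams.camera("side"); save(p,"side_l",(250,200,390,340),4)
p=cams.camera("wrist"); save(p,"w_l")
E
```

```text
[ 17.2 -10.1 -24.5  75.5   0.  109.3] 0.02234961162776812 [ 0.4 -0.2 -0.7] tool F [0.7 0.4 0.2] depth -0.13186120675335652 [0.41916498 0.12987646 0.05009809] [122.32594397  89.90184773  30.17865136]
```

View pics/side_l.png

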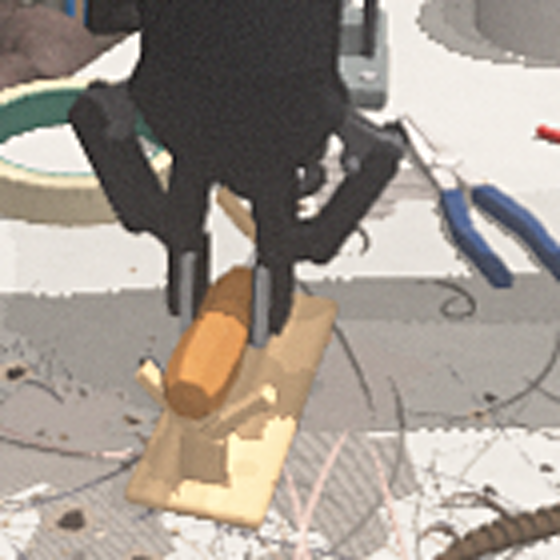

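View pics/w_l.png

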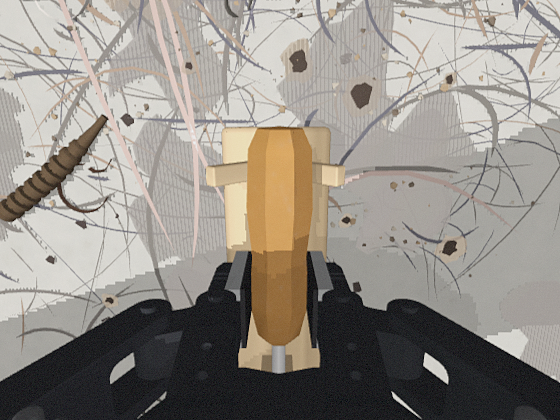

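apply_moves(rows=[[[0,-2,-1,0,0,0,0],[2,-2,-1,0,0,0,0],[4,-2,-1,0,0,0,0],[6,-2,-1,0,0,0,0],[6,-2,-1,0,0,0,0],[6,-2,-1,0,0,0,0]]])

```text
time: 12.0
ee_pos: [0.4173, 0.1311, 0.0441]
tcp_rot: [115.0, 89.9, 22.9]
wrist_force: [1.4, 0.3, 0.9]
opening: 0.0221
```

```bash
python3 st.py
```

```text
[ 17.4 -10.1 -25.2  74.8   0.  109.6] 0.02205630189570909 [1.4 0.3 0.9] tool F [-0.9  1.4 -0.3] depth -0.12916376911581015 [0.41734749 0.13109101 0.04413909] [114.98256321  89.87952762  22.85364031]
```

apply_moves(rows=[[[1,0,0,0,0,0,0],[2,0,0,0,0,0,0],[2,0,0,0,0,0,0],[2,0,0,0,0,0,0]]])

```text
time: 12.4
ee_pos: [0.4178, 0.1311, 0.0428]
tcp_rot: [105.3, 89.8, 13.2]
wrist_force: [0.9, -1.1, 7.3]
opening: 0.0219
```

```bash
python3 st.py
```

```text
[ 17.4 -10.1 -25.3  74.6  -0.  109.5] 0.021930569378073878 [ 0.9 -1.1  7.3] tool F [-7.3  0.9  1. ] depth -0.1282570902943037 [0.4178293  0.13107605 0.04284036] [105.29962143  89.80828586  13.18099276]
```

apply_moves(rows=[[[-0.5,0,0,0,0,0,0],[-0.5,0,0,0,0,0,0.3],[-0.5,0,0,0,0,0,0.4],[-0.5,0,0,0,0,0,0.6],[-0.5,0,0,0,0,0,0.7],[-0.5,0,0,0,0,0,0.7],[-0.5,0,0,0,0,0,0.7],[-0.5,0,0,0,0,0,0.7]]])

```text
time: 13.2
ee_pos: [0.4178, 0.1311, 0.0433]
tcp_rot: [105.3, 89.8, 13.2]
wrist_force: [-0.4, -0.8, -0.4]
opening: 0.0597
```

```bash
python3 st.py; python3 meas.py w6
```

```text
[ 17.4 -10.1 -25.3  74.6  -0.  109.5] 0.05968466191118061 [-0.4 -0.8 -0.4] tool F [ 0.4 -0.4  0.8] depth -0.12857542615967543 [0.41782458 0.13107271 0.04333767] [105.31792264  89.81072321  13.20000828]
t 13.2 open 0.05968466191118061 F [-0.4 -0.8 -0.4]
-70 59 mid y -1.5 w 11.5 top x -11.0 zmax -60.0 zmin -60.7
-60 1699 mid y -0.9 w 23.1 top x -17.2 zmax -50.0 zmin -60.0
-50 2050 mid y -0.0 w 31.9 top x -17.9 zmax -40.0 zmin -50.0
-40 1926 mid y 0.0 w 31.9 top x -18.3 zmax -30.0 zmin -40.0
-30 1542 mid y -1.1 w 24.4 top x -18.1 zmax -20.0 zmin -30.0
-20 1329 mid y -1.1 w 22.6 top x -17.2 zmax -10.0 zmin -20.0
-10 1366 mid y -1.0 w 22.1 top x -17.2 zmax -0.0 zmin -10.0
0 1347 mid y -1.0 w 23.2 top x -17.9 zmax 10.0 zmin 0.0
10 976 mid y -0.9 w 23.3 top x -17.3 zmax 20.0 zmin 10.0
20 477 mid y -0.8 w 19.2 top x -15.5 zmax 29.5 zmin 20.0
30 230 mid y -1.0 w 5.7 top x -9.0 zmax 40.0 zmin 30.7
40 126 mid y -0.7 w 5.3 top x -9.0 zmax 45.5 zmin 40.0
```

View pics/w6.png

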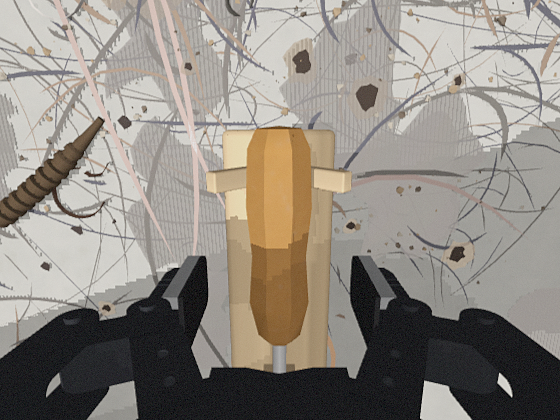

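apply_moves(rows=[[[-15,0,0,0,0,0,0.7],[-50,0,0,0,0,0,0.7],[-100,0,0,0,0,0,0.7],[-140,0,-40,0,0,0,0.7],[-150,0,-80,0,0,0,0.7],[-150,0,-80,0,0,0,0.7],[-150,0,-80,0,0,0,0.7]]])

```text
time: 13.95
ee_pos: [0.4202, 0.2116, 0.1933]
tcp_rot: [100.9, 89.8, 8.9]
wrist_force: [0.2, 1.3, -1.3]
opening: 0.0598
```

Run:
```python
from h import *
P,r,o=pose(); print(P,o["time"])
for n in("wrist","side","top"):
    p=cams.camera(n); save(p,n+"_f",{"wrist":None,"side":(250,200,390,340),"top":(140,210,340,310)}[n],{"wrist":1,"side":4,"top":4}[n]); w=cloud(p)
    C=p["pixels"].astype(int)
    m=(w[...,0]>.37)&(w[...,0]<.47)&(w[...,1]>-.02)&(w[...,1]<.23)&(w[...,2]>.035)&(w[...,2]<.08)
    a=w[m]
    for lo in np.arange(-.01,.21,.02):
        q=a[(a[:,1]>lo)&(a[:,1]<lo+.02)]
        if len(q)>3: print(n,round(lo,2),len(q),"ymin",q[:,1].min().round(4),"ymax",q[:,1].max().round(4),"xmid",((q[:,0].min()+q[:,0].max())/2).round(4),"w",np.ptp(q[:,0]).round(4),"ztop",np.percentile(q[:,2],95).round(4))
    m=(w[...,0]>.40)&(w[...,0]<.475)&(w[...,1]>-.13)&(w[...,1]<-.05)&(w[...,2]>.014)&(w[...,2]<.03)
    if m.sum(): print(n,"spool",np.median(w[m],0).round(4))
```

```text
[0.42017756 0.21159325 0.19330795] 13.95
wrist 0.03 84 ymin 0.041 ymax 0.05 xmid 0.4139 w 0.0248 ztop 0.056
wrist 0.05 548 ymin 0.05 ymax 0.07 xmid 0.4145 w 0.0466 ztop 0.0606
wrist 0.07 114 ymin 0.0701 ymax 0.09 xmid 0.4149 w 0.0052 ztop 0.0524
wrist 0.09 154 ymin 0.0901 ymax 0.11 xmid 0.416 w 0.0185 ztop 0.0581
wrist 0.11 504 ymin 0.1101 ymax 0.13 xmid 0.4166 w 0.0239 ztop 0.0611
wrist 0.13 561 ymin 0.13 ymax 0.1499 xmid 0.4169 w 0.0221 ztop 0.0605
wrist 0.15 716 ymin 0.15 ymax 0.17 xmid 0.4181 w 0.0548 ztop 0.0616
wrist 0.17 1014 ymin 0.17 ymax 0.1899 xmid 0.4181 w 0.0547 ztop 0.0609
wrist 0.19 122 ymin 0.19 ymax 0.1921 xmid 0.4184 w 0.0167 ztop 0.0572
side -0.01 5 ymin 0.0048 ymax 0.0098 xmid 0.4127 w 0.0037 ztop 0.0544
side 0.01 18 ymin 0.0102 ymax 0.0296 xmid 0.4139 w 0.0059 ztop 0.0541
side 0.03 25 ymin 0.0309 ymax 0.0499 xmid 0.4182 w 0.0387 ztop 0.0643
side 0.05 197 ymin 0.05 ymax 0.0676 xmid 0.4151 w 0.0538 ztop 0.0679
side 0.07 24 ymin 0.0705 ymax 0.0898 xmid 0.416 w 0.0053 ztop 0.054
side 0.09 16 ymin 0.0905 ymax 0.1097 xmid 0.4171 w 0.0139 ztop 0.0594
side 0.11 79 ymin 0
[... 382 characters left out ...]
0012 ymax 0.0092 xmid 0.4154 w 0.0041 ztop 0.0537
top 0.01 30 ymin 0.0109 ymax 0.0288 xmid 0.4158 w 0.0045 ztop 0.0537
top 0.03 92 ymin 0.0307 ymax 0.05 xmid 0.4171 w 0.0523 ztop 0.0669
top 0.05 81 ymin 0.0502 ymax 0.0689 xmid 0.4172 w 0.0524 ztop 0.0683
top 0.07 30 ymin 0.0702 ymax 0.0883 xmid 0.4174 w 0.0044 ztop 0.0532
top 0.09 67 ymin 0.0901 ymax 0.1097 xmid 0.419 w 0.0178 ztop 0.0592
top 0.11 119 ymin 0.1103 ymax 0.1298 xmid 0.4195 w 0.022 ztop 0.0618
top 0.13 122 ymin 0.1302 ymax 0.1499 xmid 0.4199 w 0.0221 ztop 0.0616
top 0.15 166 ymin 0.1503 ymax 0.17 xmid 0.4208 w 0.0533 ztop 0.0624
top 0.17 134 ymin 0.17 ymax 0.19 xmid 0.4208 w 0.0531 ztop 0.0621
top spool [ 0.4442 -0.0926  0.0195]
```

View pics/side_f.png

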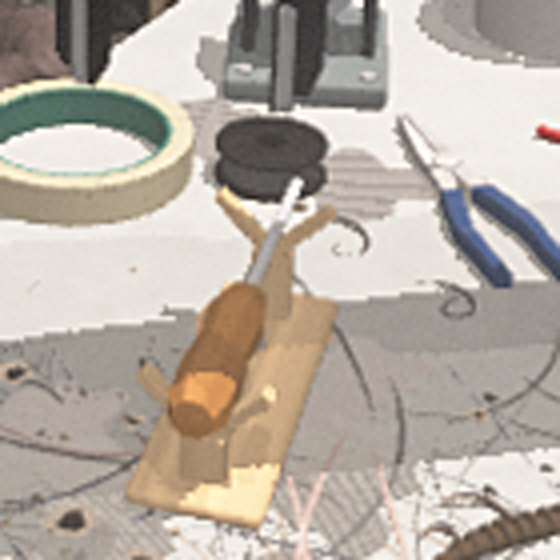

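View pics/wrist_f.png

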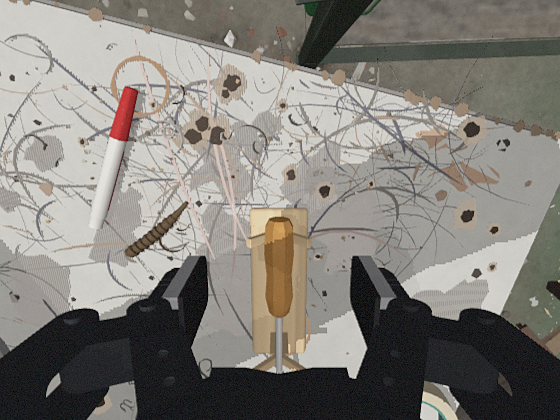

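View pics/top_f.png

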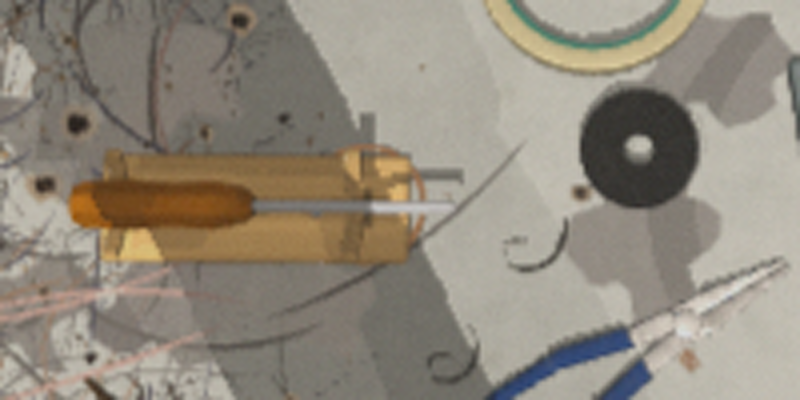

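```bash
python3 -c "
from workcell import bot
print(bot.job_done())"
```

```text
the job is handed in; nothing more can be done
None
```

The screwdriver is lying in the tool rest, and I handed the job in at about 14 s of the 46 s allowed.

- **Dip:** I gripped the handle and dipped the tip along the cup's axis. It met the pad about 51 mm inside the mouth and pressed with about 6–8 N for about 1 s. In the side camera the tip was on the pad, about 3 mm from its middle. I then drew it straight out.
- **Laying down:** I set the screwdriver in the notches with about 7 N, handle in the low notch and shaft in the high one. I then opened the fingers and moved the hand clear.

**Last checks:**
- **Height:** The side and top cameras put the top of the handle at about 62–63 mm and the top of the shaft at about 54 mm. A fully seated screwdriver should read 62.5 mm and 53 mm, so it is level and fully down.
- **Position:** It lies centred in both notches, with its tip within about 3 mm of its place.
- **Spool:** It is still standing where it was before, and the gripper touches nothing.

**Disagreements:** The cameras differ from each other by 2–4 mm (up to about 6 mm on the cup's mouth), so I used averages. The pad also turned out about 2–3 mm deeper than the depth pictures suggested. The `find_in` network gave wrong positions for the tip, so I used the depth pictures there.

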